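Size a collar on the tapered mandrel and file it on its post

TASK

Size the collar lying on the cork mat: slide it level down the steel taper until it stops, pressing it home and holding it there for a moment with a light push (about 5 to 10 N, never 25 N or more), and see which group of black bands (one, two or three) comes next below its underside. Then draw it off and lower it flat onto the foot of the wooden post that carries the same number of bands, and let go. Leave the four spare collars in their tray and everything else where it is.

Things in the scene. Friction and masses are not known exactly. Their poses are not given: they have to be found in the camera images.
- collar_a: aluminium reducer collar, a plain ring 46 mm outside, 16 mm tall, about 50 g; origin at the centre of its underside, z along the bore. All five collars look alike outside; their through bores, all different, lie between 16 and 26 mm and are not known. One of the five lies on the cork mat (the one to be sized), the other four in the tray
- collar_b: aluminium reducer collar, a plain ring 46 mm outside, 16 mm tall, about 50 g; origin at the centre of its underside, z along the bore. All five collars look alike outside; their through bores, all different, lie between 16 and 26 mm and are not known. One of the five lies on the cork mat (the one to be sized), the other four in the tray
- collar_c: aluminium reducer collar, a plain ring 46 mm outside, 16 mm tall, about 50 g; origin at the centre of its underside, z along the bore. All five collars look alike outside; their through bores, all different, lie between 16 and 26 mm and are not known. One of the five lies on the cork mat (the one to be sized), the other four in the tray
- collar_d: aluminium reducer collar, a plain ring 46 mm outside, 16 mm tall, about 50 g; origin at the centre of its underside, z along the bore. All five collars look alike outside; their through bores, all different, lie between 16 and 26 mm and are not known. One of the five lies on the cork mat (the one to be sized), the other four in the tray
- collar_e: aluminium reducer collar, a plain ring 46 mm outside, 16 mm tall, about 50 g; origin at the centre of its underside, z along the bore. All five collars look alike outside; their through bores, all different, lie between 16 and 26 mm and are not known. One of the five lies on the cork mat (the one to be sized), the other four in the tray
- mandrel: sizing mandrel, fixed: a polished steel taper upright on a dark wooden foot 84 mm square, 22 mm high, with a 44 mm brass disc up to 28 mm; origin at the centre of its underside. Unyielding. A collar held off-centre or askew catches early, up to 6 mm too high per mm off-centre. From first touch a collar sinks about 2 mm more as the push grows to 7 N, and clings a little when drawn off
- mandrel_tip (a point): tip of the steel taper, on its axis, 105 mm above the table, z up. The taper is 11 mm across at the tip and widens evenly by 0.32 mm in diameter per mm of depth, to 31 mm at 62 mm below the tip, then runs straight down to the foot. Black bands round it mark three sizes: one band uppermost, then a pair, then three
- mark1 (a point): point on the taper's axis level with the top edge of the single black band, 27 mm below the tip. A collar whose underside stops above this level reads one
- mark2 (a point): point on the taper's axis level with the top edge of the pair of black bands, 40 mm below the tip. A collar whose underside stops between mark1 and this level reads two
- mark3 (a point): point on the taper's axis level with the top edge of the three black bands, 52.5 mm below the tip. A collar whose underside stops between mark2 and this level reads three. Every collar stops 17 to 51 mm below the tip, at least 2 mm clear of the next mark below it
- post1_seat (a point): light wooden storage post with one black band round it and as many black dots on its foot: round foot 62 mm across, 12 mm high; 12 mm post ending 58 mm above the table; fixed; this point: post axis at the foot's top face, where a collar's underside rests; z up. Three posts stand in a row about 110 mm apart, in any order
- post2_seat (a point): light wooden storage post with two black bands round it and as many black dots on its foot: round foot 74 mm across, 12 mm high; 12 mm post ending 58 mm above the table; fixed; this point: post axis at the foot's top face, where a collar's underside rests; z up. Three posts stand in a row about 110 mm apart, in any order
- post3_seat (a point): light wooden storage post with three black bands round it and as many black dots on its foot: round foot 86 mm across, 12 mm high; 12 mm post ending 58 mm above the table; fixed; this point: post axis at the foot's top face, where a collar's underside rests; z up. Three posts stand in a row about 110 mm apart, in any order
- mat: cork mat, 90 mm square, 4 mm thick, fixed; origin at the centre of its underside; the collar to be sized lies near its middle
- tray: shallow plywood tray 130 mm square, floor 4 mm thick, rim and dividers 14 mm high, fixed, with four bays two by two, a spare collar in each; origin at the centre of its underside
- varnish_jar: amber glass jar with black lid, 68 mm across, 110 mm tall; origin at the centre of its underside; to be left alone
- brush: flat paint brush lying on the table; to be left alone
- palette_knife: palette knife lying on the table, 200 mm long; to be left alone
- gesso_tin: steel tin 80 mm across, 90 mm tall; origin at the centre of its underside; to be left alone
- wood_wedge: small wooden stretcher wedge, 50 by 22 by 12 mm, lying on the table; to be left alone
Not all that is in view belongs to the job. What is shaped like the collar_a but blue or green is not meant.

How it is judged:
By the outcome, as a careful person would: the job done as asked, in the order asked, and still so for the second after the job is handed in, with the robot touching nothing.
It also fails if it takes over 64 s, if anything falls off the work surface, if the arm or the gripper's body presses on something with over 40 N, if the wrist force passes 120 N, or if a joint passes its speed limit or range.

ROBOT

A 6-joint arm with a two-finger parallel gripper is mounted at the origin on the work surface. World frame = base frame: x ahead of the robot, y to its left, z up, the work surface at z = 0. Lengths are in mm, angles in rad, forces in N, time in s.
With the tool pointing down it reaches from about 350 to 775 mm from the base axis. Payload 7.3 kg.
Tool frame: the origin (TCP) lies midway between the tips of the shut fingers; the grasp point (between the pads) lies 19 mm behind it (bot.tcp_to_grasp is the distance from the TCP to the grasp point, in mm); z points along the fingers, y is the line along which they close (so a half turn about z gives the same grasp; the last joint's range is limited). The gripper opens to 92 mm and grips with 3 to 60 N. Pads are 19 mm wide; open, the fingers measure 130 mm over their backs; the gripper's body (75 mm by 190 mm) begins 47 mm behind the grasp point.
Start: joints at [1.016, 0.342, 1.524, -0, 1.275, -0.146], TCP at [208.68, 481.765, 226.741] pointing down, gripper open.
Joint ranges: [-2.53, 2.53], [-0.77, 2.02], [0.04, 2.7], [-1, 4.14], [0.28, 2.66], [-3.11, 3.11]. Speed limits (rad/s): [2.57, 2.57, 3.14, 3.14, 3.14, 3.14].

INTERFACE

Orientations are given as [roll, pitch, yaw] about the fixed x, y, z axes, in that order (R = Rz(yaw) Ry(pitch) Rx(roll)).
In Python, from plant import bot, viewer gives the robot as it stands. The module is installed in compiled form; this text tells all that it offers.
- The arm moves only by the shell command python3 -m handwheel 'ROWS'. ROWS is text: rows parted by semicolons, each of 7 numbers parted by spaces: the shift along the tool's x, y, z scaled (see below), then the turn, a rotation vector about the tool's x, y, z scaled (see below), then the opening, from -1 (shut) to 1 (fully open), so that 0 is half open. In form: tx ty tz rx ry rz gripper; .... A call has 1 to 8 rows; each row is the pose to reach, as a shift and turn from the pose commanded when the call began, along the tool's axes at that moment, turning the shorter way round; what a row does not reach only later rows make up. The controller multiplies each number of a shift by 10 cm and each number of a turn by pi rad. A row lasts 1/12 s, in which the tool goes at most 41.7 mm and 7.16 degrees, less where a joint would pass 70% of its speed; a pose out of reach is approached as far as the arm can. A call with a number of a shift or a turn outside -1 to 1 is refused whole. A call with a gripper value outside its range is refused whole. The fingers move at their own pace and stop on an object; the grip force is fixed at half the most. Time passes only in rows, so rows that repeat a pose let the fingers close. It gives the time, the measured TCP pose, the force, the opening and the grip force at its end, in the units of the state.
- bot.get_obs(): the state, without advancing time (a new reading comes with each control period).
- viewer.capture(name): name is "scene" or "top" or "wrist"; returns a dict with "frame" (400x640x3 uint8, red, green, blue), "fov_y" (degrees; the focal length in pixels is half the picture's height over the tangent of half this angle, whatever the lens; pixels are square), "cx", "cy" (the principal point, pixels), "dist_coeffs" ([k1, k2, p1, p2, k3] as OpenCV has them; the pictures are not rectified), "T" (4x4, takes a point from camera to world coordinates). Camera axes: x right, y down, z forward; pixel columns grow to the right and rows downward; lengths in mm; the calibration is good to about 2 mm. A picture is of the moment at which its call begins. There is no depth.
- bot.close_job(): hands the job in; it is judged then, once.
Trained networks look in a picture, given as the dict that the camera call returned (one of the last four; its "shot" number tells which), for a name from the list of things; names that differ only in an ending like _2 or _b are one class to them, and where a whole thing is asked for, a point or a joint stands for the part that bears it (a point fixed in the world has none). Each returns a list of dicts, best first, with "score" (0 to 1); they miss things now and then, are a little off and sometimes report something else, mostly with a low value. They report only what shows in the picture. A call takes as long as a camera call. They do not tell look-alikes from the thing itself.
- viewer.recognise(target, picture): "centre" ([column, row] in pixels, amid what is visible of it).
- viewer.cut_out(target, picture): "pixels" (400x640 bool, what is visible of it) and "centre" ([column, row] in pixels, amid what is visible of it).
The state is a dict: "time": time; "joint_positions": joint angles; "dq": joint speeds; "tau": joint torques, N m; "tool_pos": TCP position; "tcp_rot": TCP orientation; "contact_force": force on the tool from outside, world axes, zero at the start; "moment": the same for the moment, N m; "grip_width": finger opening in mm; "finger_force": force on a finger pad.
Only numpy, scipy, OpenCV 4.12 (cv2) and the standard library are available. Lean on these libraries where they do the work, as an engineer would, in place of code of your own. Each camera call takes 0.05 s, during which the arm holds its last target. There are 200 camera calls.

## Working session

There is one attempt and no reset: what is moved stays moved. The work goes in short steps, Python scripts to look and compute and a shell command to move; the robot and the scene stay as the last step left them, time stands still between calls to the robot, and variables do not carry over. Pictures are saved under pics/ and viewed, at most 10 in all, crops included, and the job is handed in when it is done.

```bash
mkdir -p pics; cat > h.py <<'E'
import numpy as np, cv2
from plant import bot, viewer
def K(p):
    f=200/np.tan(np.radians(p["fov_y"])/2); return np.array([[f,0,p["cx"]],[0,f,p["cy"]],[0,0,1.]])
def ray(p,uv):
    n=cv2.undistortPoints(np.array([[uv]],float),K(p),np.array(p["dist_coeffs"],float))[0,0]
    T=np.array(p["T"]); return T[:3,3],T[:3,:3]@np.array([n[0],n[1],1])
def at(p,uv,z):
    o,d=ray(p,uv); return o+d*(z-o[2])/d[2]
def proj(p,X):
    T=np.linalg.inv(np.array(p["T"])); r,_=cv2.Rodrigues(T[:3,:3])
    return cv2.projectPoints(np.array(X,float).reshape(-1,1,3),r,T[:3,3],K(p),np.array(p["dist_coeffs"],float))[0][:,0]
def save(p,n,crop=None,s=1):
    im=p["frame"][:,:,::-1]
    if crop: im=im[crop[1]:crop[3],crop[0]:crop[2]]
    cv2.imwrite(f"pics/{n}.png",cv2.resize(im,None,fx=s,fy=s,interpolation=cv2.INTER_CUBIC))
E
python3 - <<'E'
from h import *
o=bot.get_obs(); print(o["tool_pos"],o["tcp_rot"],o["time"])
ps={n:viewer.capture(n) for n in("top","scene")}
ims=[]
for n,p in ps.items():
    save(p,n+"0"); print(n,np.round(p["T"],2).tolist(),p["fov_y"])
    for t,z in(("collar_a",16),("mandrel",60),("mat",4),("tray",8),("post1_seat",12),("post2_seat",12),("post3_seat",12)):
        for r in viewer.recognise(t,p)[:6]: print(n,t,round(r["score"],2),np.round(r["centre"]),np.round(at(p,r["centre"],z)))
E
```

```text
[208.45044047 481.38967108 226.02926406] [-3.14002544e+00 -2.13496276e-04  2.73282060e+00] 0.0
top [[-0.02, -1.0, 0.08, 483.82], [-1.0, 0.02, 0.02, -79.66], [-0.03, -0.08, -1.0, 1289.79], [0.0, 0.0, 0.0, 1.0]] 42.74527011170714
top collar_a 0.81 [416. 300.] [ 353. -296.   16.]
top collar_a 0.73 [385. 243.] [ 492. -226.   16.]
top collar_a 0.73 [369. 206.] [ 587. -190.   16.]
top collar_a 0.72 [374. 204.] [ 589. -201.   16.]
top collar_a 0.71 [426. 229.] [ 526. -327.   16.]
top collar_a 0.59 [456. 228.] [ 525. -401.   16.]
top mandrel 0.76 [266. 198.] [608.  63.  60.]
top mat 0.7 [368. 207.] [ 585. -188.    4.]
top tray 0.68 [438. 246.] [ 481. -359.    8.]
top tray 0.47 [263. 195.] [620.  76.   8.]
top post1_seat 0.86 [185. 286.] [396. 273.  12.]
top post2_seat 0.6 [177. 199.] [616. 292.  12.]
top post3_seat 0.76 [173. 240.] [513. 303.  12.]
scene [[0.54, 0.7, -0.47, 1159.98], [0.84, -0.44, 0.31, -433.64], [0.01, -0.57, -0.82, 1096.77], [0.0, 0.0, 0.0, 1.0]] 50.09187529174975
scene collar_a 0.75 [201. 224.] [ 447. -383.   16.]
scene collar_a 0.73 [212. 240.] [ 514. -377.   16.]
scene collar_a 0.63 [231. 230.] [ 514. -319.   16.]
scene collar_a 0.6 [222. 216.] [ 456. -319.   16.]
scene collar_a 0.6 [241. 189.] [ 400. -229.   16.]
scene collar_a 0.57 [204. 279.] [ 611. -445.   16.]
scene mandrel 0.74 [362. 194.] [634.  53.  60.]
scene mat 0.82 [279. 234.] [ 594. -205.    4.]
scene tray 0.68 [217. 233.] [ 496. -356.    8.]
scene post1_seat 0.48 [373. 125.] [395. 276.  12.]
scene post2_seat 0.84 [417. 167.] [618. 288.  12.]
scene post2_seat 0.31 [399. 146.] [518. 292.  12.]
scene post3_seat 0.65 [401. 146.] [521. 300.  12.]
```

View pics/top0.png

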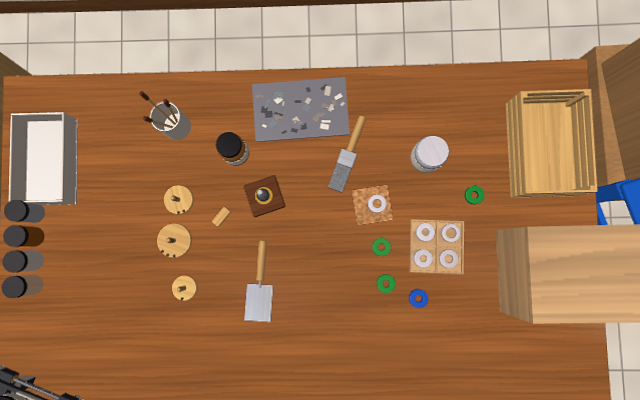

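View pics/scene0.png

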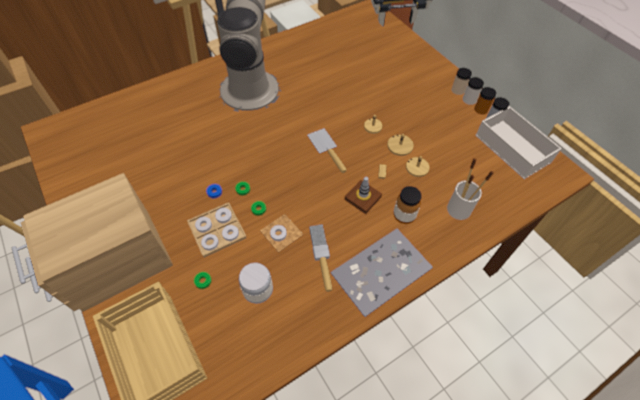

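The top view shows the posts at left: two dots at (178,199), three at (173,240) and one at (184,288). The mandrel is at (265,196), the cork mat with the silvery collar at (377,203), and the tray with four collars at (437,246). The rings at (381,247), (386,284) and (474,195) are green and the one at (418,298) is blue, so none of those is meant. The candidate is the aluminium ring on the cork at (377,203). I'll travel above it and confirm with the wrist camera.

```bash
python3 -m handwheel '-0.9 -0.68 0 0 0 0 1;-0.9 -0.68 0 0 0 0 1;-0.9 -0.68 0 0 0 0 1;-0.9 -0.68 0 0 0 0 1'
python3 -m handwheel '-0.9 -0.68 0 0 0 0 1;-0.9 -0.68 0 0 0 0 1;-0.9 -0.68 0 0 0 0 1;-0.9 -0.68 0 0 0 0 1'
python3 -m handwheel '-0.9 -0.68 0 0 0 0 1;-0.9 -0.68 0 0 0 0 1;-0.9 -0.68 0 0 0 0 1;-0.9 -0.68 0 0 0 0 1'
python3 -m handwheel '-0.9 -0.68 0 0 0 0 1;-0.9 -0.68 0 0 0 0 1;-0.9 -0.68 0 0 0 0 1;-0.9 -0.68 0 0 0 0 1'
python3 -m handwheel '-0.9 -0.68 0 0 0 0 1;-0.9 -0.68 0 0 0 0 1;-0.9 -0.68 0 0 0 0 1;-0.9 -0.68 0 0 0 0 1'
python3 -m handwheel '-0.9 -0.68 0 0 0 0 1;-0.9 -0.68 0 0 0 0 1;-0.9 -0.68 0 0 0 0 1;-0.9 -0.68 0 0 0 0 1'
python3 - <<'E'
from h import *
p=viewer.capture("wrist"); save(p,"w1"); print(np.round(p["T"],2).tolist(),p["fov_y"])
for r in viewer.recognise("collar_a",p)[:6]: print(round(r["score"],2),np.round(r["centre"]),np.round(at(p,r["centre"],20)))
print(proj(p,[[591,-206,20]]))
E
```

```text
time: 1.13
tool_pos: [266.0, 380.0, 226.8]
tcp_rot: [-3.14, 0.001, 2.73]
contact_force: [0.3, -0.2, 0.6]
grip_width: 91.6
finger_force: 0.0
time: 1.47
tool_pos: [321.8, 282.2, 226.9]
tcp_rot: [-3.141, 0.002, 2.729]
contact_force: [0.4, 1.3, -0.3]
grip_width: 92.0
finger_force: 0.0
time: 1.8
tool_pos: [377.7, 184.3, 226.9]
tcp_rot: [-3.141, 0.002, 2.729]
contact_force: [-0.1, 0.8, 0.1]
grip_width: 91.9
finger_force: 0.0
time: 2.13
tool_pos: [433.4, 86.2, 226.8]
tcp_rot: [-3.141, 0.002, 2.729]
contact_force: [0.5, 0.3, 0.6]
grip_width: 92.2
finger_force: 0.0
time: 2.47
tool_pos: [488.9, -12.1, 226.5]
tcp_rot: [-3.141, 0.002, 2.73]
contact_force: [-0.3, -1.0, 0.4]
grip_width: 91.8
finger_force: 0.0
time: 2.8
tool_pos: [544.2, -110.1, 226.1]
tcp_rot: [-3.141, 0.002, 2.73]
contact_force: [-0.6, 0.5, -0.4]
grip_width: 91.9
finger_force: 0.0
[[0.4, 0.88, 0.25, 477.25], [0.92, -0.39, -0.11, -79.98], [-0.0, 0.28, -0.96, 384.46], [0.0, 0.0, 0.0, 1.0]] 70.80068507957697
0.94 [134. 225.] [ 508. -373.   20.]
0.86 [168. 218.] [ 519. -323.   20.]
0.69 [265. 232.] [ 592. -209.   20.]
0.68 [437.  43.] [458.  83.  20.]
0.67 [106. 190.] [ 450. -379.   20.]
0.63 [153. 168.] [ 451. -305.   20.]
[[266.77205291 230.91420791]]
```

View pics/w1.png

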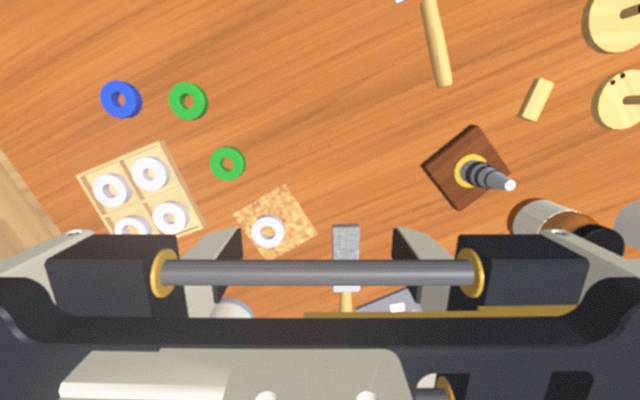

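The silvery ring on the cork mat is at (267,232). The green and blue rings are off the mat and the four spares are in the tray at left. The mandrel tip is at (511,184). I'm moving closer, with the collar ahead of the fingers, for a confirming crop and a precise measurement.

```bash
python3 -m handwheel '-0.7 -0.35 0.3 0 0 0 1;-0.7 -0.35 0.3 0 0 0 1;-0.7 -0.35 0.3 0 0 0 1'
python3 -m handwheel '-0.6 -0.35 0.3 0 0 0 1;-0.6 -0.35 0.3 0 0 0 1;-0.6 -0.35 0.3 0 0 0 1;-0.6 -0.35 0.3 0 0 0 1'
python3 - <<'E'
from h import *
o=bot.get_obs(); print(o["tool_pos"],o["tcp_rot"])
p=viewer.capture("wrist"); 
print("tcp px",proj(p,[o["tool_pos"]]))
rs=viewer.cut_out("collar_a",p)
for r in rs[:4]:
    print(round(r["score"],2),np.round(r["centre"]),np.round(at(p,r["centre"],20),1))
    m=r["pixels"].astype(np.uint8)
    c=max(cv2.findContours(m,0,1)[0],key=cv2.contourArea)[:,0].astype(float)
    pts=np.array([at(p,q,20)[:2] for q in c]); 
    print("  top-plane circ",cv2.minEnclosingCircle(pts.astype(np.float32)),cv2.fitEllipse(pts.astype(np.float32)))
save(p,"w2",(160,50,480,290),2.5)
E
```

```text
time: 3.15
tool_pos: [593.6, -168.6, 192.0]
tcp_rot: [-3.141, -0.005, 2.732]
contact_force: [-1.5, 0.4, -1.2]
grip_width: 91.6
finger_force: 0.0
time: 3.48
tool_pos: [633.2, -221.5, 164.8]
tcp_rot: [3.141, -0.004, 2.733]
contact_force: [0.6, 0.9, 0.3]
grip_width: 91.5
finger_force: 0.0
[ 633.16361718 -221.5293057   164.81932732] [ 3.14069706 -0.00379256  2.73292074]
tcp px [[315.43024137 240.25506255]]
0.97 [136. 230.] [ 598.7 -435.7   20. ]
  top-plane circ ((599.5440673828125, -436.6641845703125), 24.116243362426758) ((596.0357055664062, -432.88116455078125), (18.063539505004883, 50.418636322021484), 161.0424346923828)
0.93 [184. 126.] [ 519.4 -323.6   20. ]
  top-plane circ ((521.2548217773438, -320.447998046875), 25.13337516784668) ((520.610107421875, -320.64935302734375), (44.32694625854492, 49.80638885498047), 163.1106414794922)
0.9 [131. 146.] [ 514.4 -386.7   20. ]
  top-plane circ ((517.0458374023438, -381.6000061035156), 26.293886184692383) ((517.5830688476562, -381.5659484863281), (44.991973876953125, 52.36214065551758), 166.38519287109375)
0.89 [258.  54.] [ 488.1 -220.8   20. ]
  top-plane circ ((488.0914611816406, -213.64877319335938), 23.337366104125977) ((487.9580383300781, -214.03280639648438), (43.89549255371094, 46.13654708862305), 97.98716735839844)
```

View pics/w2.png

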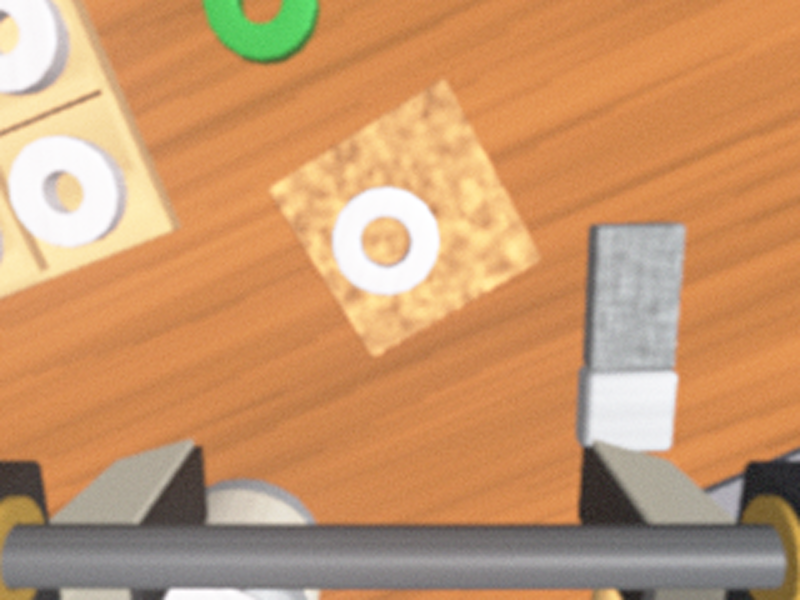

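The crop shows the aluminium ring on the cork at full-image (314,146), isolated from the tray and the green ring. That is the one. Next I'll measure its centre.

```bash
cat >> h.py <<'E'
def ringmask(p,uv,r=45):
    hsv=cv2.cvtColor(p["frame"],cv2.COLOR_RGB2HSV); m=((hsv[...,1]<60)&(hsv[...,2]>120)).astype(np.uint8)
    n,l,s,c=cv2.connectedComponentsWithStats(m); 
    k=min((i for i in range(1,n) if s[i,4]>300),key=lambda i:np.hypot(*(s[i,:2]+s[i,2:4]/2-uv)))
    return (l==k).astype(np.uint8)
def rings(p,m,z):
    cs,h=cv2.findContours(m,cv2.RETR_CCOMP,cv2.CHAIN_APPROX_NONE); out=[]
    for c in sorted(cs,key=len)[::-1][:2]:
        P=np.array([at(p,q,z)[:2] for q in c[:,0].astype(float)])
        A=np.c_[2*P,np.ones(len(P))]; s=np.linalg.lstsq(A,(P**2).sum(1),rcond=None)[0]
        out.append((s[:2],2*np.sqrt(s[2]+s[:2]@s[:2])))
    return out
def totool(o,d):
    from scipy.spatial.transform import Rotation as R
    return R.from_euler("xyz",o["tcp_rot"]).inv().apply(d)
E
python3 - <<'E'
from h import *
p=viewer.capture("wrist"); o=bot.get_obs()
r=rings(p,ringmask(p,(314,146)),20); print(r)
print("tool delta", totool(o,np.r_[r[0][0],7]-o["tool_pos"]))
q=viewer.capture("top"); print(rings(q,ringmask(q,(377,203)),20))
E
```

```text
[(array([ 593.10360395, -206.45023779]), np.float64(45.128261371330964)), (array([ 592.72713797, -206.2574894 ]), np.float64(21.288922765184637))]
tool delta [ 42.95302898  -2.66285128 160.82651298]
[(array([ 504.70194872, -247.89784876]), np.float64(146.16550090332575)), (array([ 454.14180813, -316.01402651]), np.float64(17.68693050819849))]
```

```bash
python3 - <<'E'
from h import *
L=[];C=[]
for i in range(8):
    p=viewer.capture("wrist"); o=bot.get_obs(); L.append(np.r_[o["tool_pos"],o["tcp_rot"]%(2*np.pi)]); C.append(np.r_[rings(p,ringmask(p,(314,146)),20)[0][0],np.array(p["T"])[:3,3]])
L=np.array(L);C=np.array(C);np.set_printoptions(precision=3,suppress=True)
print(L,C,L.mean(0),C.mean(0))
print(o["joint_positions"])
E
```

```text
[[ 633.57  -221.616  168.273    3.141    0.002    2.734]
 [ 633.567 -221.92   168.154    3.141    0.002    2.734]
 [ 633.56  -222.206  167.998    3.141    0.002    2.734]
 [ 633.505 -222.466  167.758    3.141    0.001    2.733]
 [ 633.47  -222.677  167.514    3.141    0.001    2.733]
 [ 633.474 -222.84   167.307    3.142    0.001    2.733]
 [ 633.432 -222.979  167.089    3.142    0.       2.733]
 [ 633.421 -223.055  166.915    3.141    0.       2.733]] [[ 593.114 -206.384  566.444 -191.623  326.549]
 [ 593.1   -206.396  566.441 -191.881  326.603]
 [ 593.11  -206.445  566.448 -192.161  326.516]
 [ 593.107 -206.388  566.46  -192.435  326.347]
 [ 593.104 -206.379  566.476 -192.683  326.139]
 [ 593.074 -206.389  566.494 -192.898  325.923]
 [ 593.081 -206.341  566.513 -193.074  325.722]
 [ 593.128 -206.415  566.532 -193.212  325.546]] [ 633.5   -222.47   167.626    3.141    0.001    2.733] [ 593.102 -206.392  566.476 -192.496  326.168]
[-0.453  0.66   1.157  0.     1.324 -1.615]
```

```bash
python3 -m handwheel '0.436 0 0.5 0 0 0 1;0.436 0 1 0 0 0 1;0.436 0 1 0 0 0 1;0.436 0 1 0 0 0 1;0.436 0 1 0 0 0 1'
python3 -m handwheel '0 0 0.3 0 0 0 1;0 0 0.5 0 0 0 1;0 0 0.59 0 0 0 1;0 0 0.59 0 0 0 1;0 0 0.59 0 0 0 1;0 0 0.59 0 0 0 1;0 0 0.59 0 0 0 1;0 0 0.59 0 0 0 1'
python3 - <<'E'
from h import *
p=viewer.capture("wrist"); o=bot.get_obs(); print(o["tool_pos"],o["tcp_rot"],o["contact_force"],proj(p,[o["tool_pos"],[593.1,-206.4,20]])); save(p,"w3",(160,90,480,290),2.5)
E
```

```text
time: 4.5
tool_pos: [593.0, -205.7, 66.1]
tcp_rot: [3.141, -0.003, 2.733]
contact_force: [-0.7, -0.4, 0.7]
grip_width: 91.6
finger_force: 0.0
time: 5.17
tool_pos: [594.3, -206.2, 9.1]
tcp_rot: [-3.142, 0.002, 2.733]
contact_force: [0.0, 0.8, -0.4]
grip_width: 92.1
finger_force: 0.0
[ 594.05600304 -206.10992775    8.85956   ] [3.14158532e+00 1.84651318e-03 2.73281776e+00] [-0.19729493  1.44850606 -0.03397149] [[315.45425263 239.62685762]
 [314.25470561 246.61978293]]
```

View pics/w3.png

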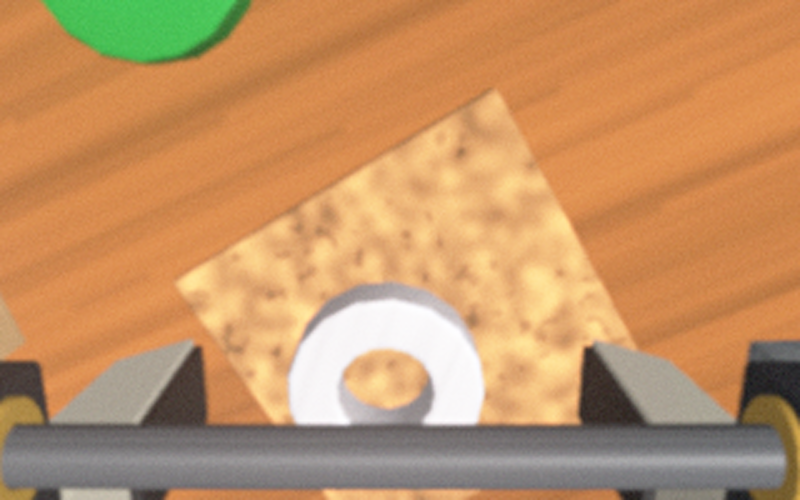

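The collar sits centred between the open fingers at full-image (314,246), as predicted. Closing, then lifting to z≈150.

```bash
python3 -m handwheel '0 0 0 0 0 0 -1;0 0 0 0 0 0 -1;0 0 0 0 0 0 -1;0 0 0 0 0 0 -1;0 0 0 0 0 0 -1;0 0 0 0 0 0 -1;0 0 0 0 0 0 -1;0 0 0 0 0 0 -1'
python3 -m handwheel '0 0 0 0 0 0 -1;0 0 0 0 0 0 -1;0 0 0 0 0 0 -1;0 0 0 0 0 0 -1'
python3 - <<'E'
from h import *
for i in range(4): p=viewer.capture("wrist")
o=bot.get_obs(); print(o["tool_pos"],o["tcp_rot"],o["contact_force"],o["grip_width"],o["finger_force"])
E
```

```text
time: 5.88
tool_pos: [593.5, -205.8, 7.7]
tcp_rot: [3.141, -0.0, 2.733]
contact_force: [0.1, -0.7, 0.4]
grip_width: 44.9
finger_force: 30.0
time: 6.22
tool_pos: [593.4, -205.8, 7.6]
tcp_rot: [3.142, -0.0, 2.733]
contact_force: [0.1, -0.3, -0.4]
grip_width: 45.3
finger_force: 30.0
[ 593.44090845 -205.82741939    7.69200666] [ 3.14150304e+00 -2.92563076e-05  2.73278619e+00] [-0.03734739  0.0314618   0.33337752] 45.17361467084865 29.99986868351698
```

```bash
python3 -m handwheel '0 0 -0.2 0 0 0 -1;0 0 -0.5 0 0 0 -1;0 0 -0.85 0 0 0 -1;0 0 -0.85 0 0 0 -1'
python3 -m handwheel '0 0 -0.3 0 0 0 -1;0 0 -0.6 0 0 0 -1;0 0 -0.85 0 0 0 -1;0 0 -0.85 0 0 0 -1'
python3 -m handwheel '0.05 0.3 0 0 0 0 -1;0.1 0.6 0 0 0 0 -1;0.15 0.88 0 0 0 0 -1;0.15 0.88 0 0 0 0 -1'
python3 -m handwheel '0.05 0.3 0 0 0 0 -1;0.1 0.6 0 0 0 0 -1;0.15 0.88 0 0 0 0 -1;0.15 0.88 0 0 0 0 -1'
python3 -m handwheel '0.05 0.3 0 0 0 0 -1;0.1 0.6 0 0 0 0 -1;0.15 0.88 0 0 0 0 -1;0.15 0.88 0 0 0 0 -1;0.15 0.88 0 0 0 0 -1;0.15 0.88 0 0 0 0 -1;0.15 0.88 0 0 0 0 -1'
python3 - <<'E'
from h import *
for i in range(6): p=viewer.capture("wrist")
o=bot.get_obs(); print(o["tool_pos"],o["tcp_rot"],o["contact_force"],o["grip_width"],proj(p,[o["tool_pos"],[612,74,105]])); print(np.array(p["T"]).tolist())
import pickle; pickle.dump((p,o),open("w4.pkl","wb"))
save(p,"w4",(160,50,480,290),2.5)
E
```

```text
time: 6.75
tool_pos: [597.0, -207.5, 99.8]
tcp_rot: [-3.141, 0.012, 2.733]
contact_force: [1.3, -1.0, 1.3]
grip_width: 45.5
finger_force: 30.0
time: 7.08
tool_pos: [596.0, -207.0, 183.9]
tcp_rot: [-3.141, 0.011, 2.733]
contact_force: [0.5, 0.2, 0.2]
grip_width: 45.4
finger_force: 30.0
time: 7.42
tool_pos: [615.3, -114.1, 177.1]
tcp_rot: [3.139, -0.001, 2.737]
contact_force: [0.2, -0.0, -0.2]
grip_width: 45.3
finger_force: 30.0
time: 7.75
tool_pos: [636.4, -27.8, 177.0]
tcp_rot: [3.14, -0.001, 2.737]
contact_force: [-0.3, 0.2, -0.8]
grip_width: 45.0
finger_force: 30.0
time: 8.33
tool_pos: [656.9, 52.7, 177.5]
tcp_rot: [-3.141, -0.0, 2.731]
contact_force: [0.0, -0.0, -0.8]
grip_width: 45.0
finger_force: 30.0
[657.08308795  53.63980229 177.78159601] [3.14150966e+00 6.52471892e-05 2.73195768e+00] [ 0.78907302  0.0632185  -0.49916716] 45.28865996808319 [[315.78911855 240.05847344]
 [316.79287412 146.30447613]]
[[0.3992061613368072, 0.8813043902727847, 0.2528576920654063, 590.2710877453819], [0.9168611068835969, -0.38384156312933637, -0.10968757950930824, 83.24704266104523], [0.0003891463917134676, 0.2756233409933572, -0.9612656357452624, 336.28342550811794], [0.0, 0.0, 0.0, 1.0]]
```

View pics/w4.png

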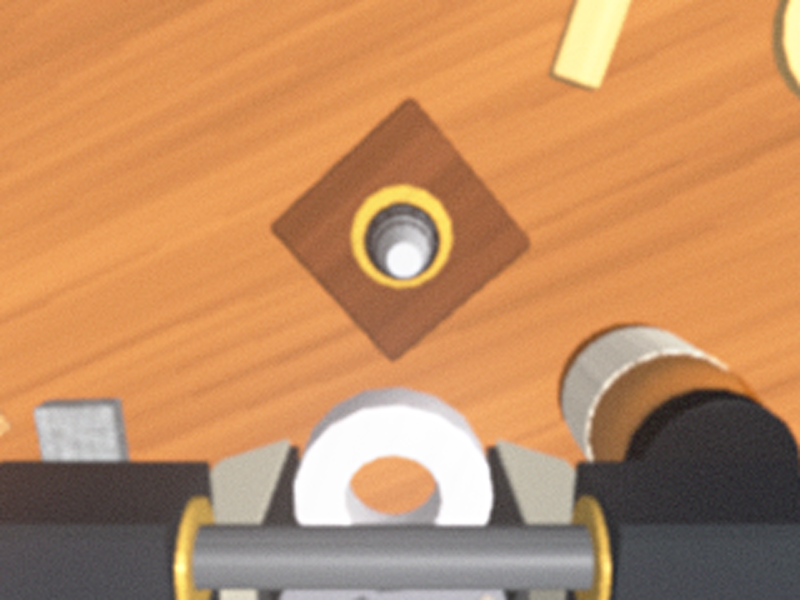

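The wrist view shows the taper tip at full-image (321,153), centred on its brass disc. The gripped collar is visible at (317,247) with its bore nearly clear, so I can measure both in the same picture.

```bash
cat > m.py <<'E'
from h import *
def circ(p,c,z):
    P=np.array([at(p,q,z)[:2] for q in c]); A=np.c_[2*P,np.ones(len(P))]; s=np.linalg.lstsq(A,(P**2).sum(1),rcond=None)[0]; return np.r_[s[:2],2*np.sqrt(s[2]+s[:2]@s[:2])]
def big(m): return max(cv2.findContours(m.astype(np.uint8),0,cv2.CHAIN_APPROX_NONE)[0],key=cv2.contourArea)[:,0].astype(float)
def meas(p,o,tip,bore,rimrow=249,unders=3.7):
    hsv=cv2.cvtColor(p["frame"],cv2.COLOR_RGB2HSV); H,S,V=cv2.split(hsv); yy,xx=np.mgrid[:400,:640]
    near=lambda c,r:np.hypot(xx-c[0],yy-c[1])<r
    t=(V>205)&(S<40)&near(tip,9)
    b=(S>150)&(V>150)&(H>18)&(H<32)&near(tip,32)
    g=((V<190)|(S>40))&near(bore,22)&(yy<rimrow)
    zt=o["tool_pos"][2]-unders+16
    R=dict(tip=circ(p,big(t),105),brass=circ(p,big(b),28))
    # collar: outer rim of the white top face, upper half
    w=((S<45)&(V>222)&near(bore,45)&(yy<rimrow)).astype(np.uint8)
    cs=cv2.findContours(w,cv2.RETR_CCOMP,cv2.CHAIN_APPROX_NONE)[0]; c=np.concatenate(cs)[:,0].astype(float); c=c[c[:,1]<rimrow-2]
    d=np.array([at(p,q,zt)[:2] for q in c]); r=np.hypot(*(d-o["tool_pos"][:2]).T)
    R["bore"]=circ(p,c[(r>7)&(r<14)],zt); R["rim"]=circ(p,c[(r>20)&(r<26)],zt)
    for k,v in R.items():
        print(k,np.round(v,2),"tool",np.round(totool(o,np.r_[v[:2],0]-np.r_[o["tool_pos"][:2],0])[:2],2))
    return R
E
python3 - <<'E'
from m import *
import pickle; p,o=pickle.load(open("w4.pkl","rb")); meas(p,o,(321.2,153.2),(317,245))
print("tcp",o["tool_pos"])
E
```

```text
tip [618.67  75.76  11.66] tool [44.05  4.99]
brass [618.82  75.16  42.09] tool [43.67  4.5 ]
bore [657.1   54.36  21.73] tool [0.27 0.67]
rim [656.73  55.2   44.22] tool [0.95 1.29]
tcp [657.08308795  53.63980229 177.78159601]
```

```bash
python3 -m handwheel '0.2 0.02 0 0 0 0 -1;0.436 0.041 0 0 0 0 -1;0.436 0.041 0 0 0 0 -1;0.436 0.041 0 0 0 0 -1;0.436 0.041 0 0 0 0 -1;0.436 0.041 0.3 0 0 0 -1;0.436 0.041 0.6 0 0 0 -1;0.436 0.041 0.6 0 0 0 -1'
python3 - <<'E'
from h import *
for i in range(6): p=viewer.capture("wrist")
o=bot.get_obs(); print(o["tool_pos"],o["tcp_rot"],o["contact_force"])
import pickle; pickle.dump((p,o),open("w5.pkl","wb"))
save(p,"w5",(220,150,420,280),4)
E
```

```text
time: 9.3
tool_pos: [616.1, 74.7, 112.0]
tcp_rot: [-3.138, -0.009, 2.732]
contact_force: [-1.6, -1.3, -0.7]
grip_width: 45.4
finger_force: 30.0
[620.06724665  75.26819684 119.7360409 ] [3.14008273 0.00328352 2.73261864] [-0.21357863  0.44748162  0.43716331]
```

View pics/w5.png

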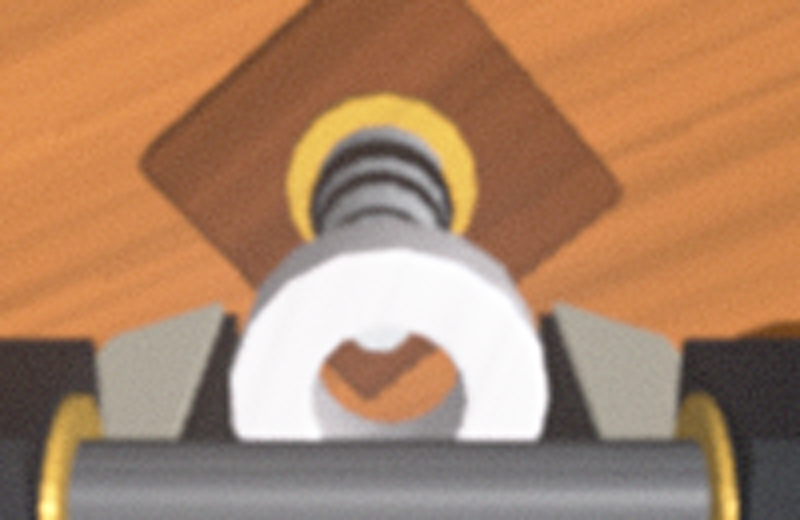

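The collar hovers over the taper. The brass disc is at about crop (382,185), the tip shows through the bore at (382,338) and the collar's centre is at about (389,385). There may be a small lateral offset, so I'll measure it settled.

```bash
python3 - <<'E'
from m import *
for i in range(6): p=viewer.capture("wrist")
o=bot.get_obs(); print(o["tool_pos"],o["tcp_rot"])
hsv=cv2.cvtColor(p["frame"],cv2.COLOR_RGB2HSV);H,S,V=cv2.split(hsv);yy,xx=np.mgrid[:400,:640]
def sh(n,v): print(n,np.round(v,2),"tool",np.round(totool(o,np.r_[v[:2]-o["tool_pos"][:2],0])[:2],2))
b=(S>150)&(V>150)&(H>18)&(H<32)&(np.hypot(xx-316,yy-197)<32)
# brass outer contour only: points near 44mm circle
c=big(b); v=circ(p,c,28)
for _ in range(4):
    P=np.array([at(p,q,28)[:2] for q in c]); k=abs(np.hypot(*(P-v[:2]).T)-21.2)<1.5; v=circ(p,c[k],28)
sh("brass",v)
zt=o["tool_pos"][2]+12.3
w=(S<45)&(V>222)&(yy<257)&(np.hypot(xx-317,yy-245)<45)
cs=cv2.findContours(w.astype(np.uint8),cv2.RETR_CCOMP,cv2.CHAIN_APPROX_NONE)[0]; c=np.concatenate(cs)[:,0].astype(float); c=c[c[:,1]<255]
from scipy.optimize import least_squares
P=np.array([at(p,q,zt)[:2] for q in c]); r=np.hypot(*(P-o["tool_pos"][:2]).T)
for lo,hi,R,n in((20,26,None,"rim"),(8,14,None,"bore")):
    Q=P[(r>lo)&(r<hi)]; f=least_squares(lambda s:np.hypot(*(Q-s[:2]).T)-s[2],[*o["tool_pos"][:2],(lo+hi)/2],loss="soft_l1",f_scale=.3)
    sh(n,f.x); print(2*f.x[2],len(Q))
E
```

```text
[618.88044076  75.40994413 118.22208543] [3.14120698e+00 6.72649574e-04 2.73282077e+00]
brass [618.15  75.33  41.43] tool [ 0.64 -0.37]
rim [619.06  76.44  21.95] tool [0.24 1.02]
43.8996696813908 119
bore [619.63  76.19  11.38] tool [-0.38  1.01]
22.765059533705095 56
```

```bash
python3 -m handwheel '0.002 -0.011 0.1 0 0 0 -1;0.002 -0.011 0.2 0 0 0 -1;0.002 -0.011 0.29 0 0 0 -1;0.002 -0.011 0.29 0 0 0 -1;0.002 -0.011 0.29 0 0 0 -1;0.002 -0.011 0.29 0 0 0 -1;0.002 -0.011 0.29 0 0 0 -1;0.002 -0.011 0.29 0 0 0 -1'
cat > s.py <<'E'
from h import *
import sys
L=[]
for i in range(int(sys.argv[1])): viewer.capture("top"); o=bot.get_obs(); L.append(np.r_[o["tool_pos"],o["contact_force"],totool(o,o["contact_force"]),totool(o,o["moment"])])
np.set_printoptions(precision=2,suppress=True); L=np.array(L); print(o["time"],"pos",L[-1,:3],"F",L[-3:,3:6].mean(0),"Ftool",L[-3:,6:9].mean(0),"Mtool",L[-3:,9:].mean(0),"depth",105-(L[-1,2]-3.7))
E
python3 s.py 8
```

```text
time: 10.57
tool_pos: [618.4, 74.5, 89.2]
tcp_rot: [3.141, 0.001, 2.733]
contact_force: [0.0, -0.3, -0.6]
grip_width: 45.7
finger_force: 30.0
10.9667 pos [618.13  74.48  88.8 ] F [ 0.7   0.15 -0.4 ] Ftool [-0.58  0.41  0.4 ] Mtool [ 0.02  0.   -0.01] depth 19.899824234367316
```

Now descend in 3 mm steps, watching the forces.

```bash
python3 -m handwheel '0 0 0.03 0 0 0 -1;0 0 0.05 0 0 0 -1;0 0 0.06 0 0 0 -1;0 0 0.06 0 0 0 -1;0 0 0.06 0 0 0 -1;0 0 0.06 0 0 0 -1' | grep -E 'pos|contact'
python3 s.py 4
python3 -m handwheel '0 0 0.01 0 0 0 -1;0 0 0.02 0 0 0 -1;0 0 0.02 0 0 0 -1;0 0 0.02 0 0 0 -1;0 0 0.02 0 0 0 -1'| grep -E 'pos|contact'
python3 s.py 4
```

```text
tool_pos: [618.2, 74.5, 82.7]
contact_force: [-0.1, 1.6, -0.4]
11.6667 pos [618.18  74.46  82.83] F [ 0.06  0.08 -0.48] Ftool [-0.02  0.1   0.48] Mtool [ 0.04 -0.01  0.04] depth 25.871877586636288
tool_pos: [618.1, 74.5, 80.7]
contact_force: [-0.7, 0.2, 0.2]
12.2833 pos [618.13  74.46  80.75] F [ 0.17  0.03 -0.4 ] Ftool [-0.14  0.1   0.4 ] Mtool [-0.    0.04  0.02] depth 27.952110873698473
```

```bash
python3 -m handwheel '0 0 0.015 0 0 0 -1;0 0 0.015 0 0 0 -1;0 0 0.015 0 0 0 -1;0 0 0.015 0 0 0 -1'| grep -E 'pos|contact'
python3 s.py 4
python3 -m handwheel '0 0 0.015 0 0 0 -1;0 0 0.015 0 0 0 -1;0 0 0.015 0 0 0 -1;0 0 0.015 0 0 0 -1'| grep -E 'pos|contact'
python3 s.py 4
```

```text
tool_pos: [618.1, 74.5, 79.2]
contact_force: [-0.2, -0.4, -0.2]
12.8167 pos [618.13  74.45  79.24] F [-0.16  0.32 -0.76] Ftool [0.27 0.23 0.76] Mtool [-0.    0.    0.01] depth 29.45525694988902
tool_pos: [618.1, 74.5, 77.7]
contact_force: [-0.3, -0.1, -0.9]
13.35 pos [618.12  74.46  77.75] F [ 0.34  0.29 -0.54] Ftool [-0.2   0.4   0.54] Mtool [-0.01 -0.   -0.01] depth 30.9548163470687
```

```bash
python3 -m handwheel '0 0 0.01 0 0 0 -1;0 0 0.01 0 0 0 -1;0 0 0.01 0 0 0 -1;0 0 0.01 0 0 0 -1'| grep -E 'pos|contact'
python3 s.py 4
python3 -m handwheel '0 0 0.01 0 0 0 -1;0 0 0.01 0 0 0 -1;0 0 0.01 0 0 0 -1;0 0 0.01 0 0 0 -1'| grep -E 'pos|contact'
python3 s.py 4
```

```text
tool_pos: [618.1, 74.5, 76.7]
contact_force: [0.0, -0.4, -1.8]
13.8833 pos [618.12  74.47  76.73] F [-0.04  0.32 -0.32] Ftool [0.16 0.28 0.32] Mtool [0.   0.   0.02] depth 31.966083260567032
tool_pos: [618.1, 74.5, 75.7]
contact_force: [-0.3, 0.9, -0.5]
14.4167 pos [618.12  74.45  75.73] F [-0.24 -0.04 -0.64] Ftool [ 0.2  -0.13  0.64] Mtool [0.01 0.01 0.01] depth 32.97106024159598
```

```bash
python3 -m handwheel '0 0 0.01 0 0 0 -1;0 0 0.01 0 0 0 -1;0 0 0.01 0 0 0 -1;0 0 0.01 0 0 0 -1'| grep -E 'pos|contact'
python3 s.py 3
python3 -m handwheel '0 0 0.007 0 0 0 -1;0 0 0.007 0 0 0 -1;0 0 0.007 0 0 0 -1;0 0 0.007 0 0 0 -1'| grep -E 'pos|contact'
python3 s.py 3
```

```text
tool_pos: [618.1, 74.5, 74.7]
contact_force: [0.1, 0.5, -1.0]
14.9 pos [618.16  74.44  74.73] F [ 0.34 -0.23 -0.78] Ftool [-0.41 -0.07  0.78] Mtool [ 0.01 -0.1   0.02] depth 33.97377080258204
tool_pos: [618.2, 74.4, 74.0]
contact_force: [0.2, -0.4, -0.5]
15.3833 pos [618.18  74.47  74.03] F [ 0.79 -0.32 -0.11] Ftool [-0.85  0.02  0.11] Mtool [-0.01 -0.14  0.01] depth 34.674704963370004
```

```bash
python3 -m handwheel '-0.003 0 0.005 0 0 0 -1;-0.003 0 0.005 0 0 0 -1;-0.003 0 0.005 0 0 0 -1;-0.003 0 0.005 0 0 0 -1'| grep -E 'pos|contact'
python3 s.py 4
python3 -m handwheel '0 0 0.005 0 0 0 -1;0 0 0.005 0 0 0 -1;0 0 0.005 0 0 0 -1;0 0 0.005 0 0 0 -1'| grep -E 'pos|contact'
python3 s.py 4
```

```text
tool_pos: [618.3, 74.4, 73.5]
contact_force: [0.4, -0.2, 0.3]
15.9167 pos [618.37  74.36  73.52] F [ 0.34  0.08 -0.43] Ftool [-0.28  0.21  0.43] Mtool [-0.03 -0.04  0.01] depth 35.183489583737284
tool_pos: [618.4, 74.4, 73.1]
contact_force: [0.3, -0.4, 0.5]
16.45 pos [618.4   74.38  73.06] F [0.09 0.43 0.51] Ftool [ 0.09  0.43 -0.51] Mtool [-0.02  0.01 -0.01] depth 35.64249650622996
```

```bash
python3 -m handwheel '0 0 0.01 0 0 0 -1;0 0 0.01 0 0 0 -1;0 0 0.01 0 0 0 -1;0 0 0.01 0 0 0 -1'| grep -E 'pos|contact'
python3 s.py 4
python3 -m handwheel '0 0 0.006 0 0 0 -1;0 0 0.006 0 0 0 -1;0 0 0.006 0 0 0 -1;0 0 0.006 0 0 0 -1'| grep -E 'pos|contact'
python3 s.py 4
```

```text
tool_pos: [618.5, 74.4, 72.3]
contact_force: [-1.0, -0.5, 3.4]
16.9833 pos [618.51  74.33  72.28] F [-0.97 -0.12  3.98] Ftool [ 0.84 -0.49 -3.98] Mtool [ 0.07  0.11 -0.02] depth 36.4245400505785
tool_pos: [618.6, 74.3, 71.9]
contact_force: [-1.8, -0.3, 6.8]
17.5167 pos [618.58  74.29  71.97] F [-0.84 -0.89  6.17] Ftool [ 0.41 -1.15 -6.17] Mtool [ 0.11  0.21 -0.02] depth 36.72986522791105
```

```bash
python3 -m handwheel '0.001 -0.003 0.004 0 0 0 -1;0.001 -0.003 0.004 0 0 0 -1;0.001 -0.003 0.004 0 0 0 -1;0.001 -0.003 0.004 0 0 0 -1;0.001 -0.003 0.004 0 0 0 -1;0.001 -0.003 0.004 0 0 0 -1'| grep -E 'pos|contact'
python3 s.py 8
```

```text
tool_pos: [618.6, 74.3, 71.9]
contact_force: [-1.6, 0.9, 8.7]
18.4167 pos [618.6   74.27  71.91] F [-1.18  0.61  8.3 ] Ftool [ 1.32  0.09 -8.31] Mtool [-0.01  0.3  -0.02] depth 36.789887289818836
```

The collar is home. It holds about 8.3 N at a depth of about 36.8 mm, between mark1 (27) and mark2 (40), so it **reads two**. I'll hold a moment more, draw it off straight up, and go and look at the two-band post.

```bash
python3 -m handwheel '0 0 0 0 0 0 -1;0 0 0 0 0 0 -1;0 0 0 0 0 0 -1;0 0 0 0 0 0 -1;0 0 0 0 0 0 -1;0 0 0 0 0 0 -1'| grep -E 'time|pos|contact'
python3 -m handwheel '0 0 -0.03 0 0 0 -1;0 0 -0.08 0 0 0 -1;0 0 -0.2 0 0 0 -1;0 0 -0.35 0 0 0 -1;0 0 -0.55 0 0 0 -1;0 0 -0.55 0 0 0 -1'| grep -E 'pos|contact'
python3 -m handwheel '0 0 -0.25 0 0 0 -1;0 0 -0.55 0 0 0 -1;0 0 -0.55 0 0 0 -1;0 0 -0.55 0 0 0 -1'| grep -E 'pos|contact'
python3 -m handwheel '0.06 0.3 0 0 0 0 -1;0.12 0.6 0 0 0 0 -1;0.19 0.985 0 0 0 0 -1;0.19 0.985 0 0 0 0 -1'| grep -E 'pos|contact'
python3 -m handwheel '0.06 0.3 0 0 0 0 -1;0.12 0.6 0 0 0 0 -1;0.19 0.985 0 0 0 0 -1;0.19 0.985 0 0 0 0 -1;0.19 0.985 0 0 0 0 -1;0.19 0.985 0 0 0 0 -1'| grep -E 'pos|contact|width'
python3 - <<'E'
from h import *
for i in range(9): p=viewer.capture("wrist")
o=bot.get_obs(); print(o["time"],o["tool_pos"],o["tcp_rot"],o["contact_force"],o["grip_width"],proj(p,[o["tool_pos"],[617,290,58],[617,290,12]]))
import pickle; pickle.dump((p,o),open("w6.pkl","wb"))
save(p,"w6",(160,50,480,290),2.5)
E
```

```text
time: 18.92
tool_pos: [618.6, 74.3, 71.9]
contact_force: [-1.1, 0.4, 8.0]
tool_pos: [620.2, 74.1, 130.6]
contact_force: [0.7, 0.6, -0.2]
tool_pos: [619.0, 74.1, 182.7]
contact_force: [0.4, -0.5, -1.5]
tool_pos: [639.4, 178.1, 179.0]
contact_force: [-0.7, 0.1, -0.6]
tool_pos: [660.9, 269.5, 179.3]
contact_force: [-0.4, -0.6, -0.0]
grip_width: 45.4
21.0333 [661.72294022 269.46781278 181.2896308 ] [3.14135589e+00 2.10513268e-04 2.73213344e+00] [-0.48216334  0.75440959 -0.58439743] 45.18990521697515 [[315.668768   240.0700882 ]
 [316.96608554 141.29797627]
 [316.89987792 137.83909566]]
```

View pics/w6.png

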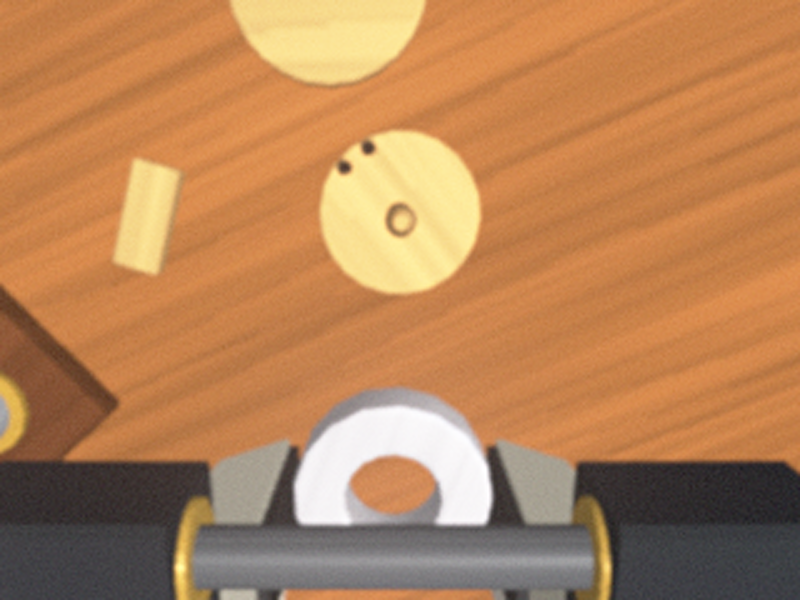

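The nearest post carries two dots at crop (344,167) and (368,147). Its foot is centred at full-image (320,135) and its post top at (320.4,137.4), so it is the two-band post. Next I compute the shift.

```bash
python3 - <<'E'
from m import *
import pickle; p,_=pickle.load(open("w6.pkl","rb"))
hsv=cv2.cvtColor(p["frame"],cv2.COLOR_RGB2HSV);H,S,V=cv2.split(hsv);yy,xx=np.mgrid[:400,:640]
b=(V>150)&(S<165)&(H>18)&(np.hypot(xx-320,yy-135)<42)
f=circ(p,big(b),12); t=at(p,(320.4,137.4),58); print("foot",f,"top",t)
for i in range(4): viewer.capture("top")
o=bot.get_obs(); X=(f[:2]*.5+t[:2]*.5)-[0.1,1.2]; print(o["tool_pos"],X,totool(o,np.r_[X,15.7]-o["tool_pos"]))
E
```

```text
foot [616.5234978  294.20962987  70.09553245] top [614.88035562 294.60303094  58.        ]
[661.61979287 269.8879231  181.10404097] [615.60192671 293.20633041] [ 51.50722275   3.08106446 165.40073138]
```

```bash
python3 -m handwheel '0.25 0.015 0 0 0 0 -1;0.515 0.031 0.1 0 0 0 -1;0.515 0.031 0.4 0 0 0 -1;0.515 0.031 0.7 0 0 0 -1;0.515 0.031 1 0 0 0 -1;0.515 0.031 1 0 0 0 -1;0.515 0.031 1 0 0 0 -1;0.515 0.031 1 0 0 0 -1'
python3 s.py 5
python3 -m handwheel '0 0 0.15 0 0 0 -1;0 0 0.25 0 0 0 -1;0 0 0.35 0 0 0 -1;0 0 0.45 0 0 0 -1;0 0 0.55 0 0 0 -1;0 0 0.55 0 0 0 -1;0 0 0.55 0 0 0 -1;0 0 0.55 0 0 0 -1' | grep -E 'pos|contact'
python3 s.py 6
```

```text
time: 21.9
tool_pos: [616.7, 293.7, 82.9]
tcp_rot: [3.14, 0.002, 2.733]
contact_force: [0.2, 0.5, -0.7]
grip_width: 45.4
finger_force: 30.0
22.15 pos [616.42 293.52  82.81] F [-0.12  0.34  0.06] Ftool [ 0.24  0.27 -0.06] Mtool [ 0.    0.01 -0.02] depth 25.892100681155142
tool_pos: [615.9, 293.4, 26.4]
contact_force: [0.2, -0.8, -0.7]
23.1167 pos [615.83 293.39  26.57] F [ 0.23  0.2  -0.65] Ftool [-0.13  0.27  0.65] Mtool [0.01 0.01 0.01] depth 82.13300856352873
```

```bash
python3 -m handwheel '0 0 0.04 0 0 0 -1;0 0 0.08 0 0 0 -1;0 0 0.095 0 0 0 -1;0 0 0.095 0 0 0 -1;0 0 0.095 0 0 0 -1;0 0 0.095 0 0 0 -1' | grep -E 'pos|contact'
python3 s.py 5
python3 -m handwheel '0 0 0.008 0 0 0 -1;0 0 0.008 0 0 0 -1;0 0 0.008 0 0 0 -1;0 0 0.008 0 0 0 -1' | grep -E 'pos|contact'
python3 s.py 4
```

```text
tool_pos: [615.6, 293.3, 16.5]
contact_force: [0.1, -0.7, 0.6]
23.8667 pos [615.63 293.31  16.59] F [-0.14  0.17  0.05] Ftool [ 0.19  0.1  -0.05] Mtool [-0.01 -0.02 -0.  ] depth 92.11468656001945
tool_pos: [615.6, 293.3, 15.7]
contact_force: [0.1, -0.1, 0.3]
24.4 pos [615.58 293.28  15.75] F [ 0.31  0.03 -0.79] Ftool [-0.27  0.15  0.79] Mtool [ 0.   -0.   -0.01] depth 92.95049922054814
```

```bash
python3 -m handwheel '0 0 0.006 0 0 0 -1;0 0 0.006 0 0 0 -1;0 0 0.006 0 0 0 -1;0 0 0.006 0 0 0 -1' | grep -E 'pos|contact'
python3 s.py 4
```

```text
tool_pos: [615.7, 293.3, 15.6]
contact_force: [-2.3, 0.3, 5.9]
24.9333 pos [615.66 293.33  15.62] F [-2.53 -0.77  5.7 ] Ftool [ 2.01 -1.71 -5.7 ] Mtool [0.29 0.28 0.01] depth 93.08317475924757
```

Contact at the expected height, so the collar is seated. Releasing and lifting straight off.

```bash
python3 -m handwheel '0 0 -0.004 0 0 0 -1;0 0 -0.004 0 0 0 -1;0 0 -0.004 0 0 0 0.6;0 0 -0.004 0 0 0 0.6;0 0 -0.004 0 0 0 0.6;0 0 -0.004 0 0 0 0.6;0 0 -0.004 0 0 0 0.6;0 0 -0.004 0 0 0 0.6'
python3 -m handwheel '0 0 -0.1 0 0 0 0.6;0 0 -0.3 0 0 0 0.6;0 0 -0.6 0 0 0 0.6;0 0 -0.9 0 0 0 0.6;0 0 -0.9 0 0 0 0.6'
python3 -m handwheel '-0.2 0 -0.3 0 0 0 0.6;-0.5 0 -0.6 0 0 0 0.6;-0.5 0 -0.6 0 0 0 0.6;-0.5 0 -0.6 0 0 0 0.6;-0.5 0 -0.6 0 0 0 0.6'
python3 - <<'E'
from h import *
for i in range(6): p=viewer.capture("wrist")
save(p,"w7",(160,50,480,290),2.5)
E
```

```text
time: 25.6
tool_pos: [615.6, 293.3, 15.4]
tcp_rot: [-3.142, -0.0, 2.733]
contact_force: [0.9, -0.0, -0.3]
grip_width: 73.6
finger_force: 0.0
time: 26.02
tool_pos: [619.0, 294.6, 113.6]
tcp_rot: [3.133, 0.009, 2.733]
contact_force: [0.8, 0.0, 0.8]
grip_width: 73.5
finger_force: 0.0
time: 26.43
tool_pos: [661.0, 273.3, 165.3]
tcp_rot: [-3.141, -0.001, 2.732]
contact_force: [-0.3, -0.1, -0.3]
grip_width: 73.3
finger_force: 0.0
```

View pics/w7.png

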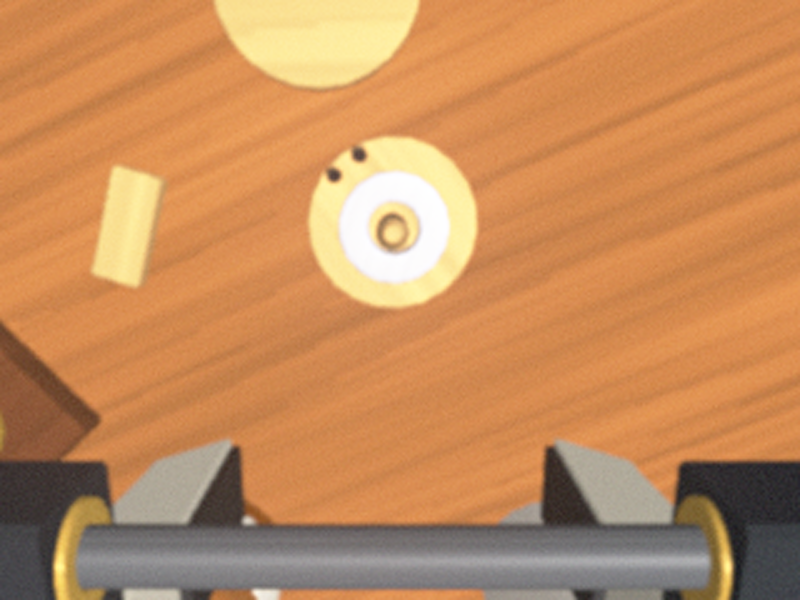

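The collar lies flat on the two-dot foot at crop (394,227), with the post through its bore. The gripper is clear, so I'm handing in.

```bash
python3 -c "
from plant import bot
print(bot.close_job())"
```

```text
the job is handed in; nothing more can be done
None
```

The collar read two (held home at about 8 N, underside about 36.8 mm below the tip); I set it flat on the two-band post's foot, released it, and handed the job in at about 27 s.

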